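# Re-rack the sample pots in reverse order

### The job

Move the four sample pots from the black rack to the white rack in reverse order: the pot at the left end of the black rack goes into the right-hand end compartment of the white rack, the second from the left into the second from the right, and so on (left and right as the robot sees them; the coloured clips stay on the black rack and show where each pot stood). Keep the pots upright and leave each one standing flat on the floor of its own compartment.

Things in the scene. Friction and masses are not known exactly. Their poses are not given: they have to be found in the camera images.
- black_rack: Black plastic rack in which the pots start, fixed to the table: a low open tray, 62 mm (its x) by 236 mm (its y), 18 mm high, divided by 4 mm walls into a row of four square compartments of 54 mm (14 mm deep; compartment floor 4 mm above the table). Origin: centre of its underside, on the table. Its y axis runs along the row, towards the robot's left (rack turned by up to 0.16 rad); compartment centres at y = +0.087, +0.029, -0.029, -0.087 m, x = 0.
- white_rack: White plastic rack, empty at the start, fixed to the table: same shape, sizes, origin and axes as the black rack (compartment centres at y = +0.087, +0.029, -0.029, -0.087 m, x = 0; +y is the robot's left). It may stand nearer to or farther from the robot than the black one.
- pot_red_mid (a point): Centre (half-way up) of the loose sample pot with the red cap: an upright round pot, 76 mm high, white body 34 mm across, ribbed red screw cap 36 mm across over the top 21 mm, thin red stripe round the body; 60 to 130 g. z points up the pot.
- clip_red: Red plastic lot clip, 30 mm wide, fixed on the robot-facing side of the black rack (sticks out 16 mm, top 16 mm above the table; stays put) in front of the compartment in which the red-capped pot starts. Origin: on the table under the rack's outer face, 31 mm in front of (rack -x) that compartment's centre.
- pot_yellow_mid (a point): Centre (half-way up) of the loose sample pot with the yellow cap: an upright round pot, 76 mm high, white body 34 mm across, ribbed yellow screw cap 36 mm across over the top 21 mm, thin yellow stripe round the body; 60 to 130 g. z points up the pot.
- clip_yellow: Yellow plastic lot clip, 30 mm wide, fixed on the robot-facing side of the black rack (sticks out 16 mm, top 16 mm above the table; stays put) in front of the compartment in which the yellow-capped pot starts. Origin: on the table under the rack's outer face, 31 mm in front of (rack -x) that compartment's centre.
- pot_green_mid (a point): Centre (half-way up) of the loose sample pot with the green cap: an upright round pot, 76 mm high, white body 34 mm across, ribbed green screw cap 36 mm across over the top 21 mm, thin green stripe round the body; 60 to 130 g. z points up the pot.
- clip_green: Green plastic lot clip, 30 mm wide, fixed on the robot-facing side of the black rack (sticks out 16 mm, top 16 mm above the table; stays put) in front of the compartment in which the green-capped pot starts. Origin: on the table under the rack's outer face, 31 mm in front of (rack -x) that compartment's centre.
- pot_blue_mid (a point): Centre (half-way up) of the loose sample pot with the blue cap: an upright round pot, 76 mm high, white body 34 mm across, ribbed blue screw cap 36 mm across over the top 21 mm, thin blue stripe round the body; 60 to 130 g. z points up the pot.
- clip_blue: Blue plastic lot clip, 30 mm wide, fixed on the robot-facing side of the black rack (sticks out 16 mm, top 16 mm above the table; stays put) in front of the compartment in which the blue-capped pot starts. Origin: on the table under the rack's outer face, 31 mm in front of (rack -x) that compartment's centre.
Things that resemble listed ones, but are neither listed nor needed, are in the scene too. Leave any orange or purple look-alike of the part that bears pot_yellow_mid alone.

How it is judged (in metres and radians):
At the end, for the whole second after the job is handed in: Each pot is upright (0.12 rad), at rest on the floor (4 mm) of a white-rack compartment, within 15 mm of its centre along rack x and y, mirroring its start: the pot whose clip is n-th from the left on the black rack is n-th from the right in the white rack (x of pot_red_mid in the frame of white_rack between -0.015 and 0.015 m and z of pot_red_mid in the frame of white_rack between 0.038 and 0.046 m and angle between each of pot_red_mid, pot_yellow_mid, pot_green_mid, pot_blue_mid's own z axis and vertical below 0.12 rad and linear speed of each of pot_red, pot_yellow, pot_green, pot_blue below 0.02 m/s and ((y of clip_red in the frame of black_rack between 0.067 and 0.107 m and y of pot_red_mid in the frame of white_rack between -0.102 and -0.072 m) or (y of clip_red in the frame of black_rack between 0.009 and 0.049 m and y of pot_red_mid in the frame of white_rack between -0.044 and -0.014 m) or (y of clip_red in the frame of black_rack between -0.049 and -0.009 m and y of pot_red_mid in the frame of white_rack between 0.014 and 0.044 m) or (y of clip_red in the frame of black_rack between -0.107 and -0.067 m and y of pot_red_mid in the frame of white_rack between 0.072 and 0.102 m)) and x of pot_yellow_mid in the frame of white_rack between -0.015 and 0.015 m and z of pot_yellow_mid in the frame of white_rack between 0.038 and 0.046 m and ((y of clip_yellow in the frame of black_rack between 0.067 and 0.107 m and y of pot_yellow_mid in the frame of white_rack between -0.102 and -0.072 m) or (y of clip_yellow in the frame of black_rack between 0.009 and 0.049 m and y of pot_yellow_mid in the frame of white_rack between -0.044 and -0.014 m) or (y of clip_yellow in the frame of black_rack between -0.049 and -0.009 m and y of pot_yellow_mid in the frame of white_rack between 0.014 and 0.044 m) or (y of clip_yellow in the frame of black_rack between -0.107 and -0.067 m and y of pot_yellow_mid in the frame of white_rack between 0.072 and 0.102 m)) and x of pot_green_mid in the frame of white_rack between -0.015 and 0.015 m and z of pot_green_mid in the frame of white_rack between 0.038 and 0.046 m and ((y of clip_green in the frame of black_rack between 0.067 and 0.107 m and y of pot_green_mid in the frame of white_rack between -0.102 and -0.072 m) or (y of clip_green in the frame of black_rack between 0.009 and 0.049 m and y of pot_green_mid in the frame of white_rack between -0.044 and -0.014 m) or (y of clip_green in the frame of black_rack between -0.049 and -0.009 m and y of pot_green_mid in the frame of white_rack between 0.014 and 0.044 m) or (y of clip_green in the frame of black_rack between -0.107 and -0.067 m and y of pot_green_mid in the frame of white_rack between 0.072 and 0.102 m)) and x of pot_blue_mid in the frame of white_rack between -0.015 and 0.015 m and z of pot_blue_mid in the frame of white_rack between 0.038 and 0.046 m and ((y of clip_blue in the frame of black_rack between 0.067 and 0.107 m and y of pot_blue_mid in the frame of white_rack between -0.102 and -0.072 m) or (y of clip_blue in the frame of black_rack between 0.009 and 0.049 m and y of pot_blue_mid in the frame of white_rack between -0.044 and -0.014 m) or (y of clip_blue in the frame of black_rack between -0.049 and -0.009 m and y of pot_blue_mid in the frame of white_rack between 0.014 and 0.044 m) or (y of clip_blue in the frame of black_rack between -0.107 and -0.067 m and y of pot_blue_mid in the frame of white_rack between 0.072 and 0.102 m))); the robot touches nothing.
It fails at once if a pot is tipped over (more than 0.8 rad from upright) (angle between any of pot_red_mid, pot_yellow_mid, pot_green_mid, pot_blue_mid's own z axis and vertical above 0.8 rad).
It also fails if it takes over 96 s, if anything falls off the work surface, if the arm or the gripper's body presses on something with over 40 N, if the wrist force passes 120 N, or if a joint passes its speed limit or range.

### The arm

A 6-joint arm with a two-finger parallel gripper is mounted at the origin on the work surface; the furniture and walls round the work are solid. World frame = base frame: x ahead of the robot, y to its left, z up, the work surface at z = 0. Lengths are in mm, angles in degrees, forces in N, time in s.
With the tool pointing down it reaches from about 300 to 850 mm from the base axis. Payload 4.2 kg.
Tool frame: the origin (TCP) lies on the centre line of the jaws, within the pads' length; the fingertips stand 14 mm ahead of it and the grasp point (between the pads) lies 5 mm behind it; z points along the fingers, y is the line along which they close (so a half turn about z gives the same grasp; the last joint's range is limited). The gripper opens to 91 mm and grips with 3 to 60 N. Pads are 32 mm wide; open, the fingers measure 118 mm over their backs; the gripper's body (76 mm by 178 mm) begins 60 mm behind the grasp point.
Start: joints at [-76.318, 18.312, 89.639, -0, 72.044, -1.146], TCP at [147.157, -555.869, 192.176] pointing down, gripper open.
Joint ranges: [-177.97, 177.97], [-48.28, 115.42], [12.27, 149.76], [-77.06, 257.06], [2.81, 150.46], [-146.56, 146.56]. Speed limits (degrees/s): [147.25, 147.25, 180, 180, 180, 180].

### API

Orientations are given as [roll, pitch, yaw] about the fixed x, y, z axes, in that order (R = Rz(yaw) Ry(pitch) Rx(roll)).
In Python, from workcell import env gives the robot as it stands.
- The arm moves only by the tool arm_command, never from a script. Its argument "motion" is a list of rows, each an object with "offset": the shift along the tool's x, y, z in m, a list of three; "spin": the turn about the tool's z in rad. In form: [{"offset": [tx, ty, tz], "spin": spin}, ...]. A call has 1 to 5 rows; each row shifts and turns the commanded pose from where the row before left it, along the tool's axes as they then stand; what a row does not reach is not made up. A row lasts 1/8 s, in which the tool goes at most 62.5 mm and 10.7 degrees, less where a joint would pass 70% of its speed; a pose out of reach is approached as far as the arm can. A call with a gripper value outside its range is refused whole. "jaw" is the finger opening in m, from 0 to 0.0912, set as the call begins (left out, the last holds). The fingers move at their own pace and stop on an object; "newtons" is the grip in N (left out, the last holds). Time passes only in rows, so rows that do not move let the fingers close. It gives the time, the measured TCP pose, the force, the opening and the grip force at its end, in the units of the state.
- env.state(): the state, without advancing time (a new reading comes with each control period).
- env.grab_frame(name): name is "side" or "top"; returns (picture, depth): 420x560x3 uint8, blue, green, red; 420x560 float32, mm along the optical axis (not along the pixel's ray), 0 where there is no reading.
- env.camera_model(name): a dict with "fx", "fy", "cx", "cy" (pixels), "eye" and "rotation" of the camera in the world. Camera axes: x right, y down, z forward; pixel columns grow to the right and rows downward; lengths in mm; the calibration is good to about 2 mm. A picture is of the moment at which its call begins. camera_model takes no time and is no camera call.
- env.job_done(): hands the job in; it is judged then, once.
Trained networks look in the newest picture that a camera, given by its name, has taken for a name from the list of things; names that differ only in an ending like _2 or _b are one class to them, and where a whole thing is asked for, a point or a joint stands for the part that bears it (a point fixed in the world has none). Each returns a list of dicts, best first, with "score" (0 to 1); they miss things now and then, are a little off and sometimes report something else, mostly with a low value. They report only what shows in the picture. A call takes as long as a camera call. They do not tell look-alikes from the thing itself.
- env.boxes_of(camera, target): "bbox" ([left, top, right, bottom] in pixels, round what is visible of it).
- env.pinpoint(camera, target): "location" ([column, row] in pixels: a listed point, or the origin of a listed thing).
The state is a dict: "time_s": time; "qpos": joint angles; "qvel": joint speeds; "effort": joint torques, N m; "ee_pos": TCP position; "ee_rot": TCP orientation; "force": force on the tool from outside, world axes, zero at the start; "torque": the same for the moment, N m; "gripper_width": finger opening in mm; "gripper_force": force on a finger pad.
Only numpy, scipy, OpenCV 4.12 (cv2) and the standard library are available. Lean on these libraries where they do the work, as an engineer would, in place of code of your own. Each camera call takes 0.05 s, during which the arm holds its last target. There are 200 camera calls.

## Working session

There is one attempt and no reset: what is moved stays moved. The work goes in short steps, Python scripts to look and compute and a tool call to move; the robot and the scene stay as the last step left them, time stands still between calls to the robot, and variables do not carry over. Pictures are saved under pics/ and viewed, at most 14 in all, crops included, and the job is handed in when it is done.

Besides the shell and the picture viewer there is one more tool, called after "Emit:" as a command line: name --argument value ..., lists and objects as JSON in quotes. arm_command: Moves the arm, as the interface text tells. Its arguments: {"type":"object","properties":{"motion":{"type":"array"},"jaw":{"type":"number"},"newtons":{"type":"number"}},"required":["motion"]}

```bash
mkdir -p pics
cat > h.py <<'E'
import numpy as np, cv2
from workcell import env
def ray(cam,u,v,z):
    m=env.camera_model(cam); R=np.array(m["rotation"]); e=np.array(m["eye"])
    d=R@np.array([(u-m["cx"])/m["fx"],(v-m["cy"])/m["fy"],1.0])
    return e+d*(z-e[2])/d[2]
E
python3 - <<'E'
from h import *
for c in("top","side"):
    p,d=env.grab_frame(c); cv2.imwrite(f"pics/{c}0.png",p); np.save(f"{c}0.npy",d)
    m=env.camera_model(c); print(c,np.round(m["eye"]),np.round(m["rotation"],2).tolist(),m["fx"])
for n in("black_rack","white_rack","clip_red","clip_yellow","clip_green","clip_blue"):
    for r in env.pinpoint("top",n)[:2]: print(n,round(r["score"],2),np.round(r["location"]),np.round(ray("top",*r["location"],0)))
for n in("red","yellow","green","blue"):
    for r in env.pinpoint("top",f"pot_{n}_mid")[:3]: print(n,round(r["score"],2),np.round(r["location"]),np.round(ray("top",*r["location"],42)))
print({k:env.state()[k] for k in("time_s","ee_pos","ee_rot")})
E
```

```text
top [ 371. -124.  958.] [-169.01, 0.49, -91.08] 479.6820035448837
side [ 439. -908.  435.] [-116.2, -1.05, -8.46] 451.40435021249704Traceback (most recent call last):
  File "<stdin>", line 6, in <module>
  File "h.py", line 6, in ray
    return e+d*(z-e[2])/d[2]
                        ~^^^
IndexError: invalid index to scalar variable.
```

View pics/top0.png

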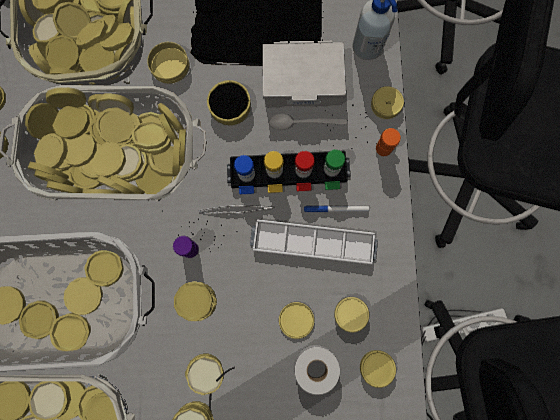

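View pics/side0.png

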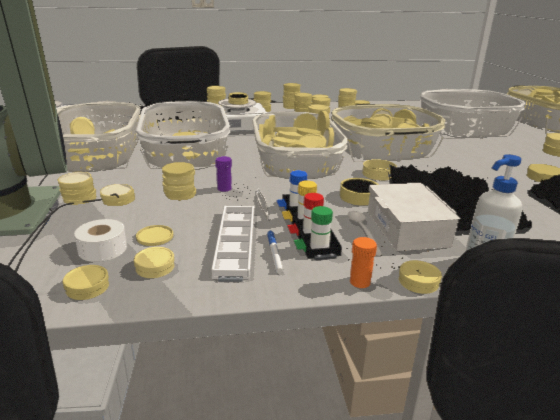

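The top view has the black rack at about (289,168), with pots left to right blue, yellow, red, green. The white rack is at about (315,243), orange and purple look-alikes are off to the sides at (388,142) and (185,246), and a pen lies between the racks. The rotation comes as rpy in degrees, so I'll fix the helper.

```bash
sed -i 's/R=np.array(m\["rotation"\])/R=Rot.from_euler("xyz",m["rotation"],degrees=True).as_matrix()/; 1a from scipy.spatial.transform import Rotation as Rot' h.py
cat >> h.py <<'E'
def cloud(cam,d):
    m=env.camera_model(cam); R=Rot.from_euler("xyz",m["rotation"],degrees=True).as_matrix()
    v,u=np.mgrid[:d.shape[0],:d.shape[1]]
    return np.stack([(u-m["cx"])/m["fx"]*d,(v-m["cy"])/m["fy"]*d,d],-1)@R.T+np.array(m["eye"])
E
python3 - <<'E'
from h import *
P=cloud("top",np.load("top0.npy")); img=cv2.imread("pics/top0.png")
for c in("top","side"):
  for n in("black_rack","white_rack","clip_red","clip_yellow","clip_green","clip_blue","pot_red_mid","pot_yellow_mid","pot_green_mid","pot_blue_mid"):
    for r in env.pinpoint(c,n)[:3]:
        if r["score"]>.3: print(c,n,round(r["score"],2),np.round(r["location"]),np.round(ray(c,*r["location"],42 if "pot" in n else 0)))
# caps
for n,(u,v) in dict(blue=(244,163),yellow=(273,160),red=(304,160),green=(336,158)).items():
    Q=P[v-16:v+22,u-15:u+16].reshape(-1,3); Q=Q[abs(Q[:,2]-80)<6]; print(n,len(Q),np.round((Q[:,:2].min(0)+Q[:,:2].max(0))/2),np.ptp(Q,axis=0).round(),np.median(Q[:,2]).round(1))
# white rack from bright pixels near it
print("table",np.median(P[300:330,215:255,2]),"pen",P[205:213,310:365,2].max())
sub=np.zeros(img.shape[:2],bool); sub[212:272,245:385]=1
m=sub&(P[...,2]>12)&(P[...,2]<24); Q=P[m][:,:2].astype(np.float32)
print("white",len(Q),cv2.minAreaRect(Q))
sub[:]=0; sub[140:200,222:355]=1; m=sub&(P[...,2]>12)&(P[...,2]<24)&(img.max(-1)<60); Q=P[m][:,:2].astype(np.float32)
print("black",len(Q),cv2.minAreaRect(Q))
print({k:env.state()[k] for k in("time_s","ee_pos","ee_rot")})
E
```

```text
top black_rack 0.55 [290. 169.] [ 632. -137.    0.]
top white_rack 0.61 [312. 245.] [ 475. -176.    0.]
top clip_red 0.52 [302. 184.] [ 601. -160.    0.]
top clip_yellow 0.61 [273. 185.] [ 598. -100.    0.]
top clip_green 0.65 [332. 185.] [ 596. -223.    0.]
top clip_green 0.38 [304. 166.] [ 638. -166.    0.]
top clip_blue 0.48 [248. 188.] [594. -49.   0.]
top pot_red_mid 0.9 [302. 163.] [ 631. -160.   42.]
top pot_red_mid 0.5 [328. 183.] [ 590. -211.   42.]
top pot_yellow_mid 0.92 [186. 247.] [470.  66.  42.]
top pot_yellow_mid 0.77 [274. 166.] [ 627. -103.   42.]
top pot_yellow_mid 0.66 [385. 142.] [ 671. -326.   42.]
top pot_green_mid 0.76 [333. 166.] [ 626. -221.   42.]
top pot_blue_mid 0.87 [246. 168.] [624. -48.  42.]
side black_rack 0.94 [309. 225.] [ 634. -130.    0.]
side white_rack 0.91 [238. 242.] [ 487. -180.    0.]
side clip_red 0.63 [295. 235.] [ 597. -168.    0.]
side clip_yellow 0.42 [289. 218.] [597. -98.   0.]
side clip_green 0.66 [301. 249.] [ 598. -220.    0.]
side clip_blue 0.48 [292. 218.] [603. -97.   0.]
side clip_blue 0.4 [322. 230.] [ 653. -154.    0.]
side 
[... 260 characters left out ...]
.]
side pot_green_mid 0.97 [322. 230.] [ 632. -228.   42.]
side pot_blue_mid 0.84 [297. 190.] [622. -53.  42.]
blue 290 [623. -47.] [36. 36. 11.] 80.2
yellow 286 [ 629. -104.] [35. 36. 10.] 80.2
red 284 [ 629. -163.] [37. 36. 10.] 80.2
green 289 [ 630. -222.] [37. 36. 10.] 79.9
table 0.7889537000365294 pen 958.1505936619795
white 909 ((479.4566955566406, -181.00247192382812), (238.8367919921875, 62.986488342285156), 82.30337524414062)
black 725 ((623.4481201171875, -132.59104919433594), (74.69569396972656, 236.64759826660156), 1.1586239337921143)
{'time_s': 1.15, 'ee_pos': array([ 147.1702437 , -555.87134875,  192.20003068]), 'ee_rot': array([1.79992844e+02, 3.47200086e-04, 1.48304584e+01])}
```

Emit:
arm_command --motion '[{"offset": [0,0,0],"spin": -0.186},{"offset": [0,0,0],"spin": -0.186},{"offset": [0,0,0],"spin": -0.186},{"offset": [0,0,0],"spin": -0.186},{"offset": [0,0,0],"spin": -0.186}]' --jaw 0.07 --newtons 15

```text
time_s: 1.78
ee_pos: [147.2, -555.9, 192.2]
ee_rot: [180.0, 0.0, 68.5]
force: [0.2, -0.4, -0.1]
gripper_width: 69.9
gripper_force: 0.0
```

Emit:
arm_command --motion '[{"offset": [0,0,0],"spin": -0.186},{"offset": [0,0,0],"spin": -0.186},{"offset": [0,0,0],"spin": -0.01},{"offset": [0,0,0],"spin": 0}]'

```text
time_s: 2.28
ee_pos: [147.2, -555.9, 192.2]
ee_rot: [180.0, 0.0, 89.9]
force: [0.6, 0.4, -0.6]
gripper_width: 69.9
gripper_force: 0.0
```

Emit:
arm_command --motion '[{"offset": [0.033,0.048,0],"spin": 0},{"offset": [0.033,0.048,0],"spin": 0},{"offset": [0.033,0.048,0],"spin": 0},{"offset": [0.033,0.048,0],"spin": 0},{"offset": [0.033,0.048,0],"spin": 0}]'

```text
time_s: 2.9
ee_pos: [388.6, -389.7, 192.4]
ee_rot: [180.0, 0.0, 89.9]
force: [0.2, -0.2, -0.1]
gripper_width: 70.0
gripper_force: 0.0
```

Emit:
arm_command --motion '[{"offset": [0.033,0.048,0],"spin": 0},{"offset": [0.033,0.048,0],"spin": 0},{"offset": [0.033,0.048,0],"spin": 0},{"offset": [0.033,0.048,0],"spin": 0},{"offset": [0.033,0.048,0],"spin": 0}]'

```text
time_s: 3.52
ee_pos: [628.7, -224.6, 192.2]
ee_rot: [180.0, 0.0, 89.9]
force: [0.2, -0.5, 0.3]
gripper_width: 69.9
gripper_force: 0.0
```

Emit:
arm_command --motion '[{"offset": [0.002,0.001,0.05],"spin": 0},{"offset": [0,0,0.05],"spin": 0},{"offset": [0,0,0.028],"spin": 0},{"offset": [0,0,0],"spin": 0}]'

```text
time_s: 4.03
ee_pos: [626.4, -223.1, 61.5]
ee_rot: [-179.7, -0.1, 89.9]
force: [-0.1, 0.5, 0.6]
gripper_width: 70.1
gripper_force: 0.0
```

Emit:
arm_command --motion '[{"offset": [0,0,0],"spin": 0},{"offset": [0,0,0],"spin": 0},{"offset": [0,0,0],"spin": 0},{"offset": [0,0,0],"spin": 0},{"offset": [0,0,0],"spin": 0}]' --jaw 0.02 --newtons 15

```text
time_s: 4.65
ee_pos: [628.2, -223.9, 64.4]
ee_rot: [180.0, 0.0, 90.0]
force: [0.6, -0.3, 0.2]
gripper_width: 22.7
gripper_force: 0.0
```

Run:
```python
from h import *
s=env.state(); print(s["gripper_width"],s["gripper_force"],s["ee_pos"])
p,d=env.grab_frame("side"); cv2.imwrite("pics/s1.png",cv2.resize(p[60:340,180:500],None,fx=2,fy=2));
```

```text
22.73888996778216 0.0 [ 628.22080795 -223.94060677   64.39107027]
```

View pics/s1.png

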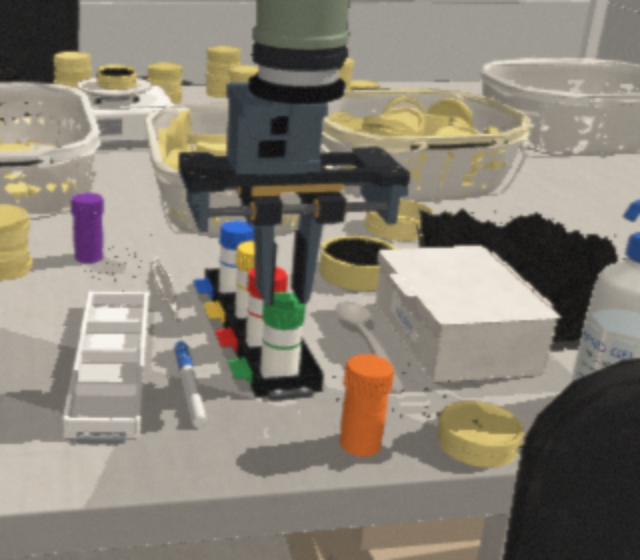

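The side view shows the fingers behind the green cap rather than round it, with the jaw nearly closed on nothing. I'll check where the gripper really is in camera terms.

Run:
```python
from h import *
def proj(c,X):
    m=env.camera_model(c); R=Rot.from_euler("xyz",m["rotation"],degrees=True).as_matrix()
    q=R.T@(np.array(X)-m["eye"]); return (m["fx"]*q[0]/q[2]+m["cx"],m["fy"]*q[1]/q[2]+m["cy"])
p,d=env.grab_frame("side"); tip=env.state()["ee_pos"]
P=cloud("side",d)
for X in((628,-224,64),(628,-224,50),(630,-222,80)): print(X,np.round(proj("side",X)))
for n,(u,v) in dict(fingL=(311,190),fingR=(331,190),fingR2=(333,180),fingL2=(312,170),knuckleL=(313,165),knR=(342,165),green=(322,228),red=(314,205),gripbody=(318,125)).items(): print(n,P[v,u].round())
t,dt=env.grab_frame("top"); Pt=cloud("top",dt)
a=t[100:240,200:400]; cv2.imwrite("pics/t1.png",cv2.resize(a,None,fx=3,fy=3))
for n in("red","yellow","green","blue"):
  for c in("top","side"):
    for r in env.pinpoint(c,f"pot_{n}_mid")[:1]: print(c,n,round(r["score"],2),np.round(r["location"]),np.round(ray(c,*r["location"],42)))
```

```text
(628, -224, 64) [320. 219.]
(628, -224, 50) [319. 226.]
(630, -222, 80) [321. 210.]
fingL [ 605. -239.  127.]
fingR [ 639. -242.  127.]
fingR2 [ 642. -238.  143.]
fingL2 [ 600. -261.  172.]
knuckleL [ 600. -263.  181.]
knR [ 647. -264.  179.]
green [ 630. -236.   51.]
red [ 612. -239.   99.]
gripbody [ 611. -236.  237.]
side red 0.6 [313. 214.] [ 631. -162.   42.]
top yellow 0.81 [276. 164.] [ 631. -109.   42.]
side yellow 0.8 [226. 177.] [476.  38.  42.]
side green 0.69 [320. 227.] [ 633. -216.   42.]
top blue 0.89 [245. 171.] [618. -47.  42.]
side blue 0.94 [299. 191.] [626. -54.  42.]
```

View pics/t1.png

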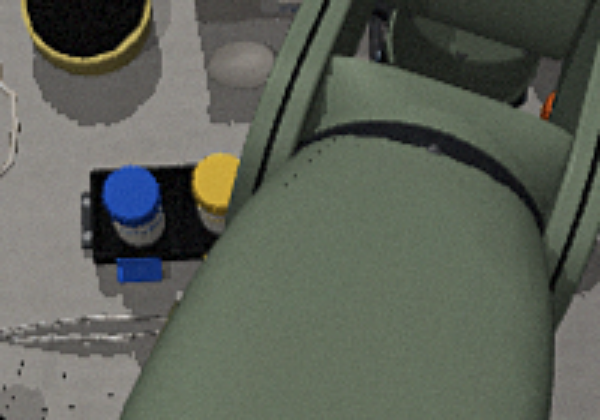

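Run:
```python
from h import *
p,d=env.grab_frame("side"); P=cloud("side",d)
cv2.imwrite("pics/s2.png",cv2.resize(p[130:260,270:390],None,fx=5,fy=4.6,interpolation=cv2.INTER_CUBIC))
for v in range(150,232,5): print(v,[tuple(P[v,u].round().astype(int).tolist()) for u in (309,313,316,320,325,328,331,334)])
```

```text
150 [(596, -249, 201), (602, -249, 201), (607, -250, 201), (614, -248, 200), (622, -248, 200), (627, -248, 199), (632, -250, 200), (637, -249, 199)]
155 [(597, -247, 192), (603, -250, 193), (608, -248, 192), (615, -248, 192), (623, -248, 191), (627, -249, 191), (633, -247, 190), (638, -247, 191)]
160 [(595, -258, 188), (601, -258, 188), (606, -259, 188), (612, -259, 188), (710, 64, 64), (717, 62, 64), (641, -222, 173), (642, -237, 178)]
165 [(594, -264, 181), (601, -262, 181), (605, -263, 181), (612, -263, 180), (621, -258, 178), (626, -257, 178), (631, -257, 178), (636, -257, 177)]
170 [(594, -264, 173), (602, -260, 172), (606, -261, 172), (439, -908, 435), (714, 71, 35), (642, -206, 148), (642, -224, 156), (641, -242, 163)]
175 [(604, -227, 149), (607, -241, 155), (612, -239, 154), (703, 74, 22), (718, 83, 18), (641, -211, 141), (641, -229, 148), (642, -242, 154)]
180 [(605, -224, 139), (607, -242, 146), (612, -243, 146), (709, 92, 1), (722, 94, 0), (638, -223, 137), (641, -231, 140), (643, -240, 144)]
185 [(606, -221, 129), (608, -242, 138), (613, -241, 137), (703, 65, 0), (716, 6
[... 642 characters left out ...]
210 [(620, -175, 57), (611, -241, 90), (616, -241, 90), (629, -220, 79), (637, -222, 80), (638, -239, 88), (642, -242, 89), (701, -69, -1)]
215 [(621, -174, 46), (615, -225, 72), (620, -229, 74), (625, -237, 78), (634, -235, 76), (639, -235, 76), (646, -232, 74), (695, -92, -1)]
220 [(621, -176, 36), (615, -227, 63), (620, -231, 65), (625, -236, 68), (634, -237, 68), (640, -234, 66), (648, -228, 62), (689, -113, -1)]
225 [(621, -179, 27), (616, -227, 53), (620, -231, 55), (626, -236, 58), (635, -236, 57), (641, -234, 56), (677, -134, -1), (683, -137, 0)]
230 [(622, -175, 14), (616, -227, 43), (620, -234, 47), (627, -235, 47), (636, -235, 47), (642, -233, 45), (662, -187, 18), (678, -156, 0)]
```

View pics/s2.png

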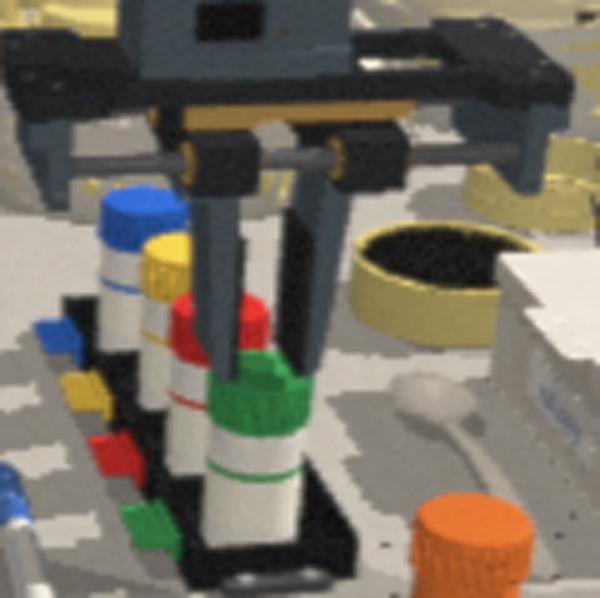

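The fingertips end at z≈85 mm by depth, just above the cap. The reported TCP of 64 should put them at 50. The tool is therefore about 35 mm higher than the state reports, while x and y agree. I'll go by the camera: open, go down 34 mm more, and look again.

Emit:
arm_command --motion '[{"offset": [0,0.001,0],"spin": 0},{"offset": [0.001,0,0],"spin": 0},{"offset": [0,0,0],"spin": 0},{"offset": [0,0,0],"spin": 0},{"offset": [0,0,0],"spin": 0}]' --jaw 0.07

```text
time_s: 5.88
ee_pos: [629.2, -222.9, 64.2]
ee_rot: [180.0, 0.0, 90.0]
force: [0.1, -0.3, 0.1]
gripper_width: 66.7
gripper_force: 0.0
```

Emit:
arm_command --motion '[{"offset": [0,0,0],"spin": 0},{"offset": [0,0,0.009],"spin": 0},{"offset": [0,0,0.009],"spin": 0},{"offset": [0,0,0.008],"spin": 0},{"offset": [0,0,0.008],"spin": 0}]'

```text
time_s: 6.5
ee_pos: [629.0, -222.8, 29.3]
ee_rot: [-180.0, -0.0, 90.0]
force: [0.0, -0.1, 0.4]
gripper_width: 70.0
gripper_force: 0.0
```

Run:
```python
from h import *
p,d=env.grab_frame("side"); P=cloud("side",d); s=env.state(); print(s["ee_pos"],s["gripper_width"],s["qpos"])
cv2.imwrite("pics/s3.png",cv2.resize(p[130:260,270:390],None,fx=5,fy=4.6,interpolation=cv2.INTER_CUBIC))
Q=P[130:240,270:390].reshape(-1,3); Q=Q[(Q[:,1]>-250)&(Q[:,1]<-195)]
for lo,hi in((570,608),(650,690)):
    F=Q[(Q[:,0]>lo)&(Q[:,0]<hi)&(Q[:,2]>25)]; F=F[F[:,2]<np.sort(F[:,2])[0]+40]; print(len(F),F.min(0).round(),F.max(0).round())
```

```text
[ 628.29495646 -222.59564633   28.19851538] 69.60381213408661 [-2.04935616e+01  3.38609198e+01  8.87678653e+01 -7.69813426e-03
  5.75119686e+01 -2.04902377e+01]
173 [ 582. -243.   50.] [ 594. -207.   90.]
237 [ 650. -243.   51.] [ 675. -205.   91.]
```

View pics/s3.png

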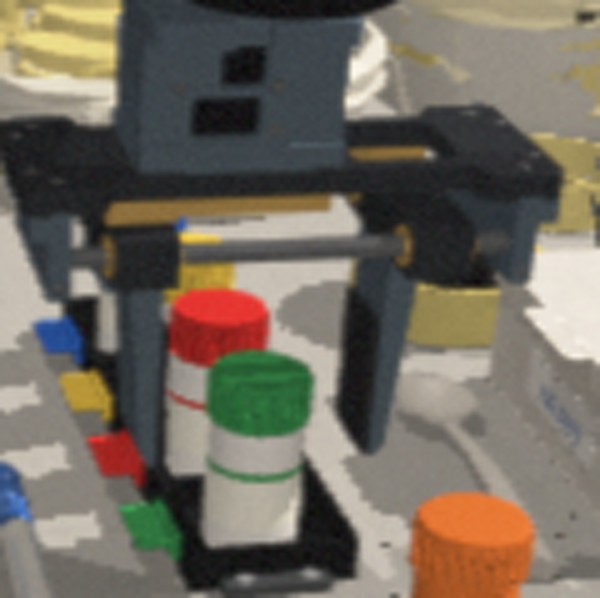

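Now the tips straddle the green pot at z≈50, either side of the cap. The reported z is therefore about 35 mm low, and I'll close at a reported z of 29.

Emit:
arm_command --motion '[{"offset": [0,0,0],"spin": 0},{"offset": [0,0,0],"spin": 0},{"offset": [0,0,0],"spin": 0},{"offset": [0,0,0],"spin": 0},{"offset": [0,0,0],"spin": 0}]' --jaw 0.02

```text
time_s: 7.18
ee_pos: [629.5, -223.0, 30.5]
ee_rot: [180.0, 0.0, 90.0]
force: [-0.7, 0.2, 0.8]
gripper_width: 35.3
gripper_force: 15.0
```

Emit:
arm_command --motion '[{"offset": [0,0,0],"spin": 0},{"offset": [0,0,-0.02],"spin": 0},{"offset": [0,0,-0.04],"spin": 0},{"offset": [0,0,-0.04],"spin": 0},{"offset": [0,0,0],"spin": 0}]'

```text
time_s: 7.8
ee_pos: [631.1, -223.6, 133.7]
ee_rot: [179.6, 0.2, 90.0]
force: [-0.0, -0.5, -0.9]
gripper_width: 35.7
gripper_force: 15.0
```

Emit:
arm_command --motion '[{"offset": [0.016,-0.0175,0],"spin": 0},{"offset": [0.04,-0.043,0],"spin": 0},{"offset": [0.04,-0.043,0],"spin": 0},{"offset": [0.032,-0.0345,0],"spin": 0},{"offset": [0,0,0],"spin": 0}]'

```text
time_s: 8.43
ee_pos: [487.0, -92.8, 128.7]
ee_rot: [-179.7, -0.1, 90.1]
force: [0.1, 0.5, -0.5]
gripper_width: 35.6
gripper_force: 15.0
```

Run:
```python
from h import *
p,d=env.grab_frame("side"); P=cloud("side",d); s=env.state(); print(s["ee_pos"],s["ee_rot"],s["gripper_width"])
cv2.imwrite("pics/s4.png",cv2.resize(p[90:300,170:370],None,fx=3,fy=2.8))
print([ (r["bbox"],r["score"]) for r in env.boxes_of("side","pot_green_mid")[:2]])
```

```text
[489.5001539  -94.00051546 129.1652399 ] [-1.79880499e+02 -9.53278378e-03  9.00864040e+01] 35.240395878501495
[([226.4, 133.0, 244.3, 181.0], 0.96)]
```

View pics/s4.png

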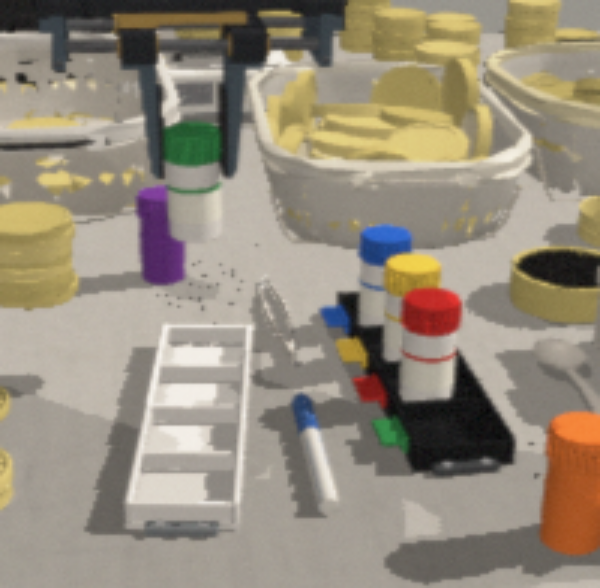

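The green pot is held upright above the far-left end of the white rack, and the purple look-alike stands well clear. Lowering.

Emit:
arm_command --motion '[{"offset": [0,0.001,0.045],"spin": 0},{"offset": [0,0,0.035],"spin": 0},{"offset": [0,0,0.015],"spin": 0},{"offset": [0,0,0.004],"spin": 0},{"offset": [0,0,0],"spin": 0}]'

```text
time_s: 9.15
ee_pos: [493.2, -95.3, 31.7]
ee_rot: [179.9, 0.0, 90.0]
force: [0.1, -0.1, -1.2]
gripper_width: 35.6
gripper_force: 15.0
```

Emit:
arm_command --motion '[{"offset": [0,0,0],"spin": 0},{"offset": [0,0,0.001],"spin": 0},{"offset": [0,0,0],"spin": 0},{"offset": [0,0,0],"spin": 0}]'

```text
time_s: 9.65
ee_pos: [492.3, -94.9, 30.4]
ee_rot: [180.0, 0.0, 90.0]
force: [-0.6, -0.5, -0.6]
gripper_width: 35.6
gripper_force: 15.0
```

Emit:
arm_command --motion '[{"offset": [0,0,0],"spin": 0},{"offset": [0,0,0],"spin": 0},{"offset": [0,0,0],"spin": 0},{"offset": [0,0,0],"spin": 0}]' --jaw 0.07

```text
time_s: 10.15
ee_pos: [492.2, -94.9, 30.1]
ee_rot: [180.0, 0.0, 90.0]
force: [-0.1, 0.6, 0.7]
gripper_width: 69.8
gripper_force: 0.0
```

Emit:
arm_command --motion '[{"offset": [0,0,-0.03],"spin": 0},{"offset": [0,0,-0.05],"spin": 0},{"offset": [0,0.01,-0.02],"spin": 0},{"offset": [-0.018,0.037,0],"spin": 0},{"offset": [-0.025,0.045,0],"spin": 0}]'

```text
time_s: 10.78
ee_pos: [585.0, -137.9, 131.1]
ee_rot: [179.9, 0.0, 90.0]
force: [0.3, -0.7, -0.1]
gripper_width: 70.0
gripper_force: 0.0
```

Emit:
arm_command --motion '[{"offset": [-0.025,0.045,0],"spin": 0},{"offset": [0,0,0],"spin": 0},{"offset": [0,0,0],"spin": 0}]'

```text
time_s: 11.15
ee_pos: [628.1, -162.4, 129.5]
ee_rot: [-179.9, -0.0, 90.0]
force: [-0.4, 0.6, 0.1]
gripper_width: 70.3
gripper_force: 0.0
```

Run:
```python
from h import *
p,d=env.grab_frame("side"); s=env.state(); print(s["ee_pos"],s["gripper_width"])
cv2.imwrite("pics/s5.png",cv2.resize(p[90:300,170:370],None,fx=3,fy=2.8))
P=cloud("side",d)
for n in("green","red","yellow","blue"):
    for r in env.boxes_of("side",f"pot_{n}_mid")[:3]:
        if r["score"]>.4:
            l,t,rr,b=map(int,r["bbox"]); Q=P[t:b,l:rr].reshape(-1,3); Q=Q[(Q[:,2]>62)&(Q[:,2]<76)]
            if len(Q): yf=np.percentile(Q[:,1],4); print(n,round(r["score"],2),"x",((Q[:,0].min()+Q[:,0].max())/2).round(),"y",(yf+18).round(), "rows",len(Q))
```

```text
[ 627.88828891 -162.24031876  129.86499919] 70.24775664733188
green 0.76 x 490.0 y -94.0 rows 89
red 0.86 x 630.0 y -163.0 rows 187
yellow 0.77 x 627.0 y -161.0 rows 180
yellow 0.73 x 672.0 y -330.0 rows 342
yellow 0.71 x 471.0 y 42.0 rows 147
blue 0.87 x 623.0 y -153.0 rows 187
```

View pics/s5.png

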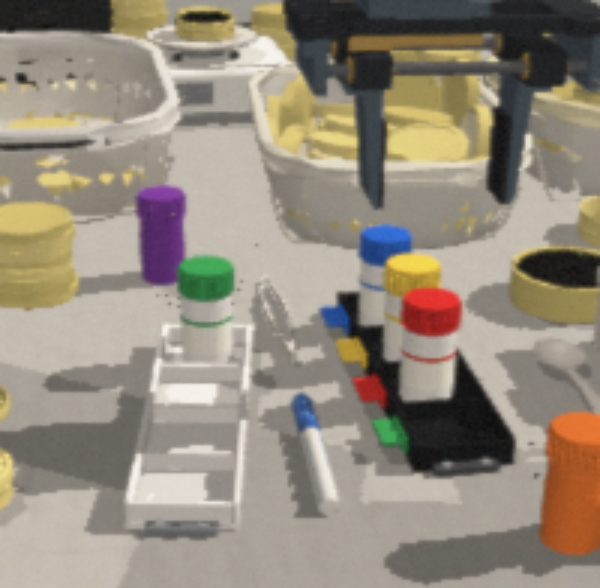

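Green stands upright in the left end compartment, within about 1 mm of its centre. Next is red.

Emit:
arm_command --motion '[{"offset": [0,0.0015,0.03],"spin": 0},{"offset": [0,0,0.04],"spin": 0},{"offset": [0,0,0.03],"spin": 0},{"offset": [0,0,0],"spin": 0},{"offset": [0,0,0],"spin": 0}]'

```text
time_s: 12.02
ee_pos: [631.5, -163.0, 31.7]
ee_rot: [179.9, 0.0, 90.0]
force: [0.1, 0.2, 1.0]
gripper_width: 70.1
gripper_force: 0.0
```

Emit:
arm_command --motion '[{"offset": [0,0,0],"spin": 0},{"offset": [0,0,0],"spin": 0},{"offset": [0,0,0],"spin": 0},{"offset": [0,0,0],"spin": 0},{"offset": [0,0,0],"spin": 0}]' --jaw 0.02

```text
time_s: 12.65
ee_pos: [630.7, -162.9, 30.4]
ee_rot: [180.0, 0.0, 90.0]
force: [-0.5, -0.0, 2.8]
gripper_width: 35.6
gripper_force: 15.0
```

Emit:
arm_command --motion '[{"offset": [0,0,0],"spin": 0},{"offset": [0,0,-0.02],"spin": 0},{"offset": [0,0,-0.04],"spin": 0},{"offset": [0,0,-0.04],"spin": 0},{"offset": [0,0,0],"spin": 0}]'

```text
time_s: 13.28
ee_pos: [632.8, -163.4, 133.4]
ee_rot: [179.6, 0.1, 90.0]
force: [1.0, -0.2, -0.9]
gripper_width: 35.7
gripper_force: 15.0
```

Emit:
arm_command --motion '[{"offset": [0,-0.017,0],"spin": 0},{"offset": [0.004,-0.045,0],"spin": 0},{"offset": [0.004,-0.045,0],"spin": 0},{"offset": [0.002,-0.04,0],"spin": 0},{"offset": [0,0,0],"spin": 0}]'

```text
time_s: 13.9
ee_pos: [479.7, -152.0, 128.6]
ee_rot: [-179.7, -0.1, 90.0]
force: [0.4, -0.4, -1.6]
gripper_width: 35.4
gripper_force: 15.0
```

Emit:
arm_command --motion '[{"offset": [0,0,0.045],"spin": 0},{"offset": [0,0,0.035],"spin": 0},{"offset": [0,0,0.015],"spin": 0},{"offset": [0,0,0.004],"spin": 0},{"offset": [0,0,0],"spin": 0}]'

```text
time_s: 14.52
ee_pos: [484.7, -153.2, 31.7]
ee_rot: [179.9, 0.0, 90.0]
force: [0.7, 0.2, -1.4]
gripper_width: 35.7
gripper_force: 15.0
```

Emit:
arm_command --motion '[{"offset": [0,0,0],"spin": 0},{"offset": [0,0,0.001],"spin": 0},{"offset": [0,0,0],"spin": 0},{"offset": [0,0,0],"spin": 0}]'

```text
time_s: 15.02
ee_pos: [483.9, -153.0, 30.4]
ee_rot: [180.0, 0.0, 90.0]
force: [0.7, 0.4, -0.4]
gripper_width: 35.7
gripper_force: 15.0
```

Emit:
arm_command --motion '[{"offset": [0,0,0],"spin": 0},{"offset": [0,0,0],"spin": 0},{"offset": [0,0,0],"spin": 0},{"offset": [0,0,0],"spin": 0}]' --jaw 0.07

```text
time_s: 15.52
ee_pos: [483.7, -152.9, 30.1]
ee_rot: [180.0, 0.0, 90.0]
force: [1.2, -0.6, 0.5]
gripper_width: 69.8
gripper_force: 0.0
```

Emit:
arm_command --motion '[{"offset": [0,0,-0.03],"spin": 0},{"offset": [0,0,-0.05],"spin": 0},{"offset": [0,0.01,-0.02],"spin": 0},{"offset": [0.015,0.045,0],"spin": 0},{"offset": [0.017,0.05,0],"spin": 0}]'

```text
time_s: 16.15
ee_pos: [589.7, -120.9, 131.0]
ee_rot: [179.9, 0.0, 89.9]
force: [1.4, 0.3, 1.0]
gripper_width: 70.0
gripper_force: 0.0
```

Emit:
arm_command --motion '[{"offset": [0.017,0.0405,0],"spin": 0},{"offset": [0,0,0],"spin": 0},{"offset": [0,0,0],"spin": 0}]'

```text
time_s: 16.52
ee_pos: [628.2, -103.9, 129.6]
ee_rot: [-179.9, 0.0, 90.0]
force: [0.2, 0.0, -0.3]
gripper_width: 69.9
gripper_force: 0.0
```

```bash
cat > chk.py <<'E'
from h import *
import sys
p,d=env.grab_frame("side"); s=env.state(); print(s["ee_pos"],s["gripper_width"])
P=cloud("side",d)
for n in("green","red","yellow","blue"):
    for r in env.boxes_of("side",f"pot_{n}_mid")[:3]:
        if r["score"]>.4:
            l,t,rr,b=map(int,r["bbox"]); Q=P[t:b,l:rr].reshape(-1,3); Q=Q[(Q[:,2]>62)&(Q[:,2]<82)]
            if len(Q)<20: continue
            top=P[t-3:b,l:rr].reshape(-1,3); top=top[top[:,2]<95]
            c=np.median(Q[:,1]); Q=Q[abs(Q[:,1]-c)<25]
            print(n,round(r["score"],2),np.round(r["bbox"]),"x",((Q[:,0].min()+Q[:,0].max())/2).round(),"y",(np.percentile(Q[:,1],4)+18).round(),"top",np.percentile(Q[:,2],98).round(1))
cv2.imwrite(f"pics/{sys.argv[1]}.png",cv2.resize(p[90:300,170:370],None,fx=3,fy=2.8))
E
python3 chk.py s6
```

```text
[ 627.99988394 -104.16194257  129.89562612] 70.12941346994285
green 0.84 [232. 183. 244. 216.] x 487.0 y -150.0 top 80.2
red 0.74 [226. 194. 249. 234.] x 483.0 y -152.0 top 80.2
yellow 0.7 [298. 182. 318. 219.] x 630.0 y -103.0 top 80.2
yellow 0.61 [353. 238. 376. 288.] x 673.0 y -330.0 top 76.1
yellow 0.53 [227. 195. 248. 229.] x 484.0 y -153.0 top 80.2
blue 0.59 [287. 170. 311. 208.] x 624.0 y -46.0 top 80.0
```

Emit:
arm_command --motion '[{"offset": [0,0.001,0.03],"spin": 0},{"offset": [0,0,0.04],"spin": 0},{"offset": [0,0,0.03],"spin": 0},{"offset": [0,0,0],"spin": 0},{"offset": [0,0,0],"spin": 0}]'

```text
time_s: 17.4
ee_pos: [631.0, -104.3, 31.6]
ee_rot: [179.9, 0.0, 90.0]
force: [1.1, -0.2, 0.2]
gripper_width: 69.9
gripper_force: 0.0
```

Emit:
arm_command --motion '[{"offset": [0,0,0],"spin": 0},{"offset": [0,0,0],"spin": 0},{"offset": [0,0,0],"spin": 0},{"offset": [0,0,0],"spin": 0},{"offset": [0,0,0],"spin": 0}]' --jaw 0.02

```text
time_s: 18.02
ee_pos: [630.4, -103.9, 30.4]
ee_rot: [180.0, 0.0, 90.0]
force: [0.1, 0.2, 2.3]
gripper_width: 35.5
gripper_force: 15.0
```

Emit:
arm_command --motion '[{"offset": [0,0,0],"spin": 0},{"offset": [0,0,-0.02],"spin": 0},{"offset": [0,0,-0.04],"spin": 0},{"offset": [0,0,-0.04],"spin": 0},{"offset": [0,0,0],"spin": 0}]'

```text
time_s: 18.65
ee_pos: [632.2, -104.3, 133.3]
ee_rot: [179.6, 0.1, 90.0]
force: [0.6, -0.8, -1.0]
gripper_width: 35.5
gripper_force: 15.0
```

Emit:
arm_command --motion '[{"offset": [-0.01,-0.014,0],"spin": 0},{"offset": [-0.03,-0.045,0],"spin": 0},{"offset": [-0.033,-0.0475,0],"spin": 0},{"offset": [-0.033,-0.0475,0],"spin": 0},{"offset": [0,0,0],"spin": 0}]'

```text
time_s: 19.27
ee_pos: [470.6, -210.9, 128.2]
ee_rot: [-179.6, -0.1, 89.7]
force: [0.9, 1.0, -1.1]
gripper_width: 35.6
gripper_force: 15.0
```

Emit:
arm_command --motion '[{"offset": [0,0,0.045],"spin": 0},{"offset": [0,0,0.035],"spin": 0},{"offset": [0,0,0.015],"spin": 0},{"offset": [0,0,0.004],"spin": 0},{"offset": [0,0,0],"spin": 0}]'

```text
time_s: 19.9
ee_pos: [476.9, -210.0, 31.7]
ee_rot: [179.9, 0.0, 90.0]
force: [-0.2, -0.2, -0.4]
gripper_width: 35.5
gripper_force: 15.0
```

Emit:
arm_command --motion '[{"offset": [0,0,0],"spin": 0},{"offset": [0,0,0.001],"spin": 0},{"offset": [0,0,0],"spin": 0},{"offset": [0,0,0],"spin": 0}]'

```text
time_s: 20.4
ee_pos: [476.3, -210.0, 30.4]
ee_rot: [180.0, 0.0, 90.0]
force: [-0.7, 0.3, -0.3]
gripper_width: 35.5
gripper_force: 15.0
```

Emit:
arm_command --motion '[{"offset": [0,0,0],"spin": 0},{"offset": [0,0,0],"spin": 0},{"offset": [0,0,0],"spin": 0},{"offset": [0,0,0],"spin": 0}]' --jaw 0.07

```text
time_s: 20.9
ee_pos: [476.2, -209.9, 30.2]
ee_rot: [180.0, 0.0, 90.0]
force: [0.0, 0.1, -0.3]
gripper_width: 69.7
gripper_force: 0.0
```

Emit:
arm_command --motion '[{"offset": [0,0,-0.03],"spin": 0},{"offset": [0,0,-0.05],"spin": 0},{"offset": [0.01,0.01,-0.02],"spin": 0},{"offset": [0.035,0.03,0],"spin": 0},{"offset": [0.04,0.036,0],"spin": 0}]'

```text
time_s: 21.52
ee_pos: [552.8, -124.6, 130.8]
ee_rot: [179.9, 0.0, 89.9]
force: [0.3, -0.4, -0.1]
gripper_width: 70.0
gripper_force: 0.0
```

Emit:
arm_command --motion '[{"offset": [0.04,0.036,0],"spin": 0},{"offset": [0.0385,0.0355,0],"spin": 0},{"offset": [0,0,0],"spin": 0},{"offset": [0,0,0],"spin": 0}]'

```text
time_s: 22.02
ee_pos: [623.0, -46.5, 129.7]
ee_rot: [-179.9, 0.0, 90.0]
force: [0.8, -0.2, 0.0]
gripper_width: 70.1
gripper_force: 0.0
```

```bash
python3 chk.py s7
```

```text
[622.7736566  -47.0268421  129.90050787] 70.07541806443535
green 0.77 [229. 182. 246. 216.] x 485.0 y -152.0 top 80.4
red 0.79 [225. 192. 247. 227.] x 477.0 y -202.0 top 80.2
yellow 0.94 [217. 158. 232. 190.] x 473.0 y 68.0 top 76.0
yellow 0.86 [355. 236. 377. 287.] x 673.0 y -329.0 top 76.4
yellow 0.78 [222. 207. 240. 250.] x 473.0 y -209.0 top 80.2
blue 0.84 [288. 172. 308. 206.] x 624.0 y -46.0 top 80.2
```

View pics/s7.png

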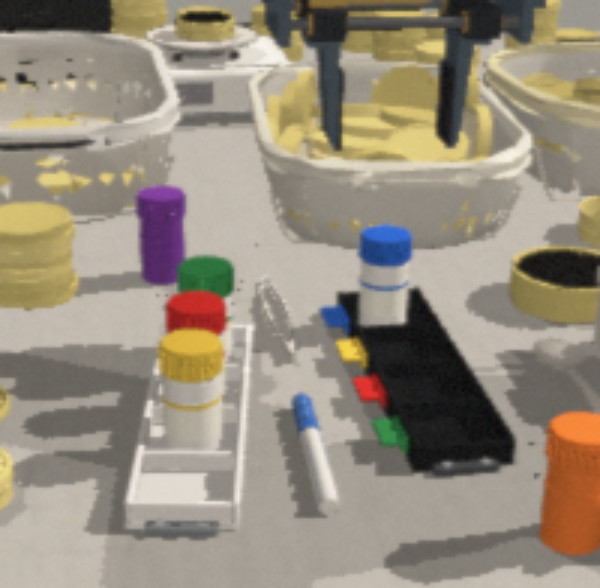

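Green, red and yellow stand in order and upright. Blue is last.

Emit:
arm_command --motion '[{"offset": [0,0.0005,0.03],"spin": 0},{"offset": [0,0,0.04],"spin": 0},{"offset": [0,0,0.03],"spin": 0},{"offset": [0,0,0],"spin": 0},{"offset": [0,0,0],"spin": 0}]'

```text
time_s: 22.9
ee_pos: [625.1, -46.8, 31.5]
ee_rot: [179.9, 0.0, 90.0]
force: [-0.9, -0.6, 1.1]
gripper_width: 70.2
gripper_force: 0.0
```

Emit:
arm_command --motion '[{"offset": [0,0,0],"spin": 0},{"offset": [0,0,0],"spin": 0},{"offset": [0,0,0],"spin": 0},{"offset": [0,0,0],"spin": 0},{"offset": [0,0,0],"spin": 0}]' --jaw 0.02

```text
time_s: 23.52
ee_pos: [624.3, -46.4, 30.4]
ee_rot: [180.0, 0.0, 90.0]
force: [0.5, -0.6, 2.0]
gripper_width: 35.4
gripper_force: 15.0
```

Emit:
arm_command --motion '[{"offset": [0,0,0],"spin": 0},{"offset": [0,0,-0.02],"spin": 0},{"offset": [0,0,-0.04],"spin": 0},{"offset": [0,0,-0.04],"spin": 0},{"offset": [0,0,0],"spin": 0}]'

```text
time_s: 24.15
ee_pos: [626.3, -46.6, 133.4]
ee_rot: [179.6, 0.0, 90.0]
force: [0.1, 0.2, -0.7]
gripper_width: 35.3
gripper_force: 15.0
```

Emit:
arm_command --motion '[{"offset": [-0.015,-0.011,0],"spin": 0},{"offset": [-0.035,-0.025,0],"spin": 0},{"offset": [-0.045,-0.03,0],"spin": 0},{"offset": [-0.045,-0.03,0],"spin": 0},{"offset": [-0.045,-0.03,0],"spin": 0}]'

```text
time_s: 24.78
ee_pos: [494.8, -232.6, 128.0]
ee_rot: [-179.8, -0.1, 90.0]
force: [1.2, 0.1, -1.5]
gripper_width: 35.6
gripper_force: 15.0
```

Emit:
arm_command --motion '[{"offset": [-0.0355,-0.03,0],"spin": 0},{"offset": [0,0,0],"spin": 0},{"offset": [0,0,0],"spin": 0},{"offset": [0,0,0],"spin": 0}]'

```text
time_s: 25.28
ee_pos: [468.2, -266.0, 129.5]
ee_rot: [-179.9, -0.0, 90.1]
force: [0.3, -0.4, -1.4]
gripper_width: 35.7
gripper_force: 15.0
```

Emit:
arm_command --motion '[{"offset": [-0.001,0,0.045],"spin": 0},{"offset": [0,0,0.035],"spin": 0},{"offset": [0,0,0.015],"spin": 0},{"offset": [0,0,0.004],"spin": 0},{"offset": [0,0,0],"spin": 0}]'

```text
time_s: 25.9
ee_pos: [469.1, -268.1, 31.9]
ee_rot: [179.9, 0.1, 90.0]
force: [0.8, 0.1, -0.8]
gripper_width: 35.7
gripper_force: 15.0
```

Emit:
arm_command --motion '[{"offset": [0,0,0],"spin": 0},{"offset": [0,0,0.001],"spin": 0},{"offset": [0,0,0],"spin": 0},{"offset": [0,0,0],"spin": 0}]'

```text
time_s: 26.4
ee_pos: [468.2, -268.0, 30.4]
ee_rot: [180.0, 0.0, 90.0]
force: [-0.3, -0.3, 0.1]
gripper_width: 35.3
gripper_force: 15.0
```

Emit:
arm_command --motion '[{"offset": [0,0,0],"spin": 0},{"offset": [0,0,0],"spin": 0},{"offset": [0,0,0],"spin": 0},{"offset": [0,0,0],"spin": 0}]' --jaw 0.07

```text
time_s: 26.9
ee_pos: [468.2, -267.9, 30.1]
ee_rot: [-180.0, 0.0, 90.0]
force: [0.3, -0.3, 0.8]
gripper_width: 69.7
gripper_force: 0.0
```

Emit:
arm_command --motion '[{"offset": [0,0,-0.03],"spin": 0},{"offset": [0,0,-0.05],"spin": 0},{"offset": [0,0,-0.05],"spin": 0},{"offset": [-0.03,-0.03,0],"spin": 0},{"offset": [-0.04,-0.04,0],"spin": 0}]'

```text
time_s: 27.52
ee_pos: [398.4, -338.4, 161.1]
ee_rot: [179.9, 0.1, 90.2]
force: [-0.5, -1.0, 0.3]
gripper_width: 69.8
gripper_force: 0.0
```

Emit:
arm_command --motion '[{"offset": [-0.04,-0.04,0],"spin": 0},{"offset": [-0.04,-0.04,0],"spin": 0},{"offset": [-0.05,0,0],"spin": 0},{"offset": [-0.05,0,0],"spin": 0},{"offset": [0,0,0],"spin": 0}]'

```text
time_s: 28.15
ee_pos: [317.6, -520.8, 159.3]
ee_rot: [-180.0, 0.0, 89.8]
force: [0.4, 0.9, -0.3]
gripper_width: 70.2
gripper_force: 0.0
```

Run:
```python
from h import *
t,d=env.grab_frame("top"); P=cloud("top",d); print(env.state()["time_s"],env.state()["ee_pos"])
cv2.imwrite("pics/t9.png",cv2.resize(t[130:290,200:420],None,fx=3,fy=3))
c=np.array([479.5,-181]);a=np.deg2rad(-7.7);R=np.array([[np.cos(a),-np.sin(a)],[np.sin(a),np.cos(a)]])
L=(P[...,:2]-c)@R
for y in(87,29,-29,-87):
    m=(abs(L[...,0])<40)&(abs(L[...,1]-y)<29)&(P[...,2]>77)&(P[...,2]<90); q=L[m]
    print(y,((q.min(0)+q.max(0))/2).round(1),np.ptp(q,axis=0).round(),np.median(P[m][:,2]).round(1),t[m].mean(0).round())
```

```text
28.2 [ 317.66068184 -518.49136998  159.32683966]
87 [ 1.2 88.4] [35. 35.] 80.4 [ 57. 111.  42.]
29 [-1.3 27.3] [36. 36.] 80.4 [ 27.  29. 155.]
-29 [ -0.2 -28.3] [35. 35.] 80.3 [ 53. 148. 180.]
-87 [ -1.5 -87. ] [35. 35.] 80.3 [151.  66.  29.]
```

View pics/t9.png

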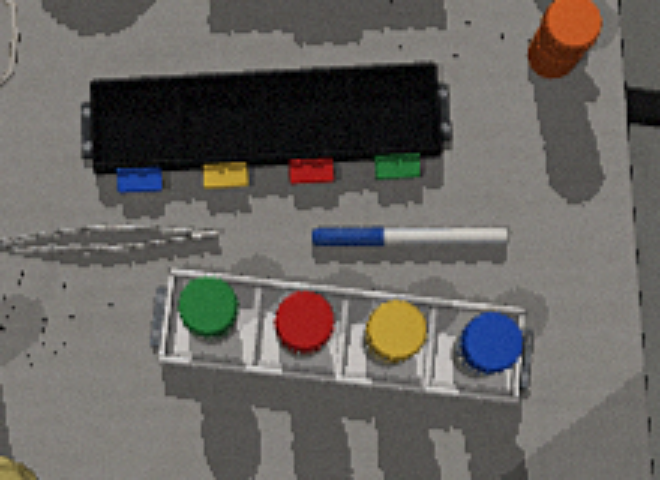

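The white rack now reads green, red, yellow, blue from left to right, the mirror of the clips. All four pots are within 2 mm of their centres, upright and on the floor, and the arm is clear.

```bash
python3 -c "
from workcell import env
print(env.job_done())"
```

```text
the job is handed in; nothing more can be done
None
```

I handed the job in with all four pots in the white rack in reverse order (green, red, yellow, blue from left to right), upright and within 2 mm of their compartment centres by the last top-camera check at 28 s; no verdict came back.

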